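# Roll the red-capped sample vial up to the line

## Task

Three sample vials lie on the mat. Push the red-capped one by its side so that it rolls away from the robot up to the white line and comes to rest lying along the line, its middle over it. Don't pick it up, don't let it roll past the line, and leave the other two vials where they are.

Things in the scene. Friction and masses are not known exactly. Their poses are not given: they have to be found in the camera images.
- vial_red: To be rolled: amber glass vial with a red screw cap, lying on the mat. 28 mm in diameter, 95 mm long. Origin: on its axis, half-way along (17 mm above the bench). Its y axis runs along its length to the cap (last 17 mm, 25 mm in diameter); x and z turn as it rolls. 35 to 70 g. Starts 90 to 160 mm short of the line, nearly parallel to it. Let go at 50 mm/s it coasts some 5 mm, then stays put
- vial_blue: Leave alone: amber glass vial with a blue screw cap, lying on the mat. 28 mm in diameter, 95 mm long. Origin: on its axis, half-way along (17 mm above the bench). Its y axis runs along its length to the cap (last 17 mm, 25 mm in diameter); x and z turn as it rolls. 
- vial_white: Leave alone: amber glass vial with a white screw cap, lying on the mat. 28 mm in diameter, 95 mm long. Origin: on its axis, half-way along (17 mm above the bench). Its y axis runs along its length to the cap (last 17 mm, 25 mm in diameter); x and z turn as it rolls. 
- mark (a point): middle of the white line (6 x 440 mm) across a fixed, soft, dark teal mat (300 x 440 mm); on the mat's top, 3 mm above the bench. y runs along the line, x is the rolling direction, away from the robot, z up. The mat ends 80 mm past the line. The vials lie side by side about 140 mm apart along y (near y = -140, 0, 140 mm), in any order, with a clear way along x
Mind the look-alikes: they are no part of the job. What is shaped like the vial_red but yellow is not meant.

How it is judged (in metres and radians):
At the end, for the whole second after the job is handed in: The red-capped vial lies at rest on the mat with its middle within 12 mm of the white line (measured square to it) and its length within 12 degrees of the line, not off the line's ends (x of vial_red in the frame of mark between -0.012 and 0.012 m and y of vial_red in the frame of mark between -0.21 and 0.21 m and angle between the y axis of vial_red and the y axis of mark, either way round below 0.21 rad and linear speed of vial_red below 0.01 m/s and z of vial_red in the frame of mark below 0.018 m); the robot touches nothing.
It fails at once if the red-capped vial rolls more than 20 mm past the white line (x of vial_red in the frame of mark above 0.02 m).
It fails at once if the red-capped vial is lifted more than 12 mm off the mat (z of vial_red in the frame of mark above 0.026 m).
It fails at once if the blue-capped vial is moved more than 15 mm (distance of vial_blue from where it was at the start of the episode above 0.015 m).
It fails at once if the white-capped vial is moved more than 15 mm (distance of vial_white from where it was at the start of the episode above 0.015 m).
It also fails if it takes over 38 s, if anything falls off the work surface, if the arm or the gripper's body presses on something with over 40 N, if the wrist force passes 120 N, or if a joint passes its speed limit or range.

## Robot

A 6-joint arm with a two-finger parallel gripper is mounted at the origin on the work surface. World frame = base frame: x ahead of the robot, y to its left, z up, the work surface at z = 0. Lengths are in mm, angles in rad, forces in N, time in s.
With the tool pointing down it reaches from about 325 to 775 mm from the base axis. Payload 5.5 kg.
Tool frame: the origin (TCP) lies midway between the tips of the shut fingers; the grasp point (between the pads) lies behind it (bot.pinch_z is the z of the grasp point in the tool frame, in mm); z points along the fingers, y is the line along which they close (so a half turn about z gives the same grasp; the last joint's range is limited). The gripper opens to 85 mm and grips with 20 to 120 N. Pads are 22 mm wide; open, the fingers measure 114 mm over their backs; the gripper's body (76 mm by 85 mm) begins 54 mm behind the grasp point. The pads swing forward as they close: fully open they stand 13 mm farther back than shut.
Start: joints at [-1.287, 0.091, 1.231, -0, 1.82, -0.057], TCP at [200.545, -565.507, 231.275] pointing down, gripper open.
Joint ranges: [-2.87, 2.87], [-0.86, 2.18], [0.17, 2.46], [-1.51, 4.65], [0.06, 2.69], [-2.65, 2.65]. Speed limits (rad/s): [2.57, 2.57, 3.01, 3.14, 3.14, 3.14].

## Interface

Orientations are given as [roll, pitch, yaw] about the fixed x, y, z axes, in that order (R = Rz(yaw) Ry(pitch) Rx(roll)).
In Python, from plant import bot gives the robot as it stands.
- The arm moves only by the tool apply_moves, never from a script. Its argument "steps" is a list of rows, each a list of 2 entries, a list of its own where there are three numbers: the shift along the world's x, y, z in mm, then the turn, a rotation vector about the world's x, y, z in degrees. In form: [[[dx, dy, dz], [rx, ry, rz]], ...]. A call has 1 to 8 rows; each row shifts and turns the commanded pose from where the row before left it; what a row does not reach is not made up. A row lasts 1/12 s, in which the tool goes at most 41.7 mm and 7.16 degrees, less where a joint would pass 70% of its speed; a pose out of reach is approached as far as the arm can. A call with a gripper value outside its range is refused whole. "fingers" is the finger opening in mm, from 0 to 85.4, set as the call begins (left out, the last holds). The fingers move at their own pace and stop on an object; the grip force is fixed at half the most. Time passes only in rows, so rows that do not move let the fingers close. It gives the time, the measured TCP pose, the force, the opening and the grip force at its end, in the units of the state.
- bot.sense(): the state, without advancing time (a new reading comes with each control period).
- bot.get_image(name): name is "side" or "top" or "wrist"; returns a dict with "image" (480x640x3 uint8, red, green, blue), "fx", "fy", "cx", "cy" (pixels), "R" (3x3) and "t" (3): a world point X has camera coordinates R X + t. Camera axes: x right, y down, z forward; pixel columns grow to the right and rows downward; lengths in mm; the calibration is good to about 2 mm. A picture is of the moment at which its call begins. There is no depth.
- bot.job_done(): hands the job in; it is judged then, once.
The state is a dict: "t": time; "qpos": joint angles; "dq": joint speeds; "joint_torque": joint torques, N m; "ee_pos": TCP position; "ee_rot": TCP orientation; "ft_force": force on the tool from outside, world axes, zero at the start; "moment": the same for the moment, N m; "opening": finger opening in mm; "grip_force": force on a finger pad.
Only numpy, scipy, OpenCV 4.12 (cv2) and the standard library are available. Lean on these libraries where they do the work, as an engineer would, in place of code of your own. Each camera call takes 0.05 s, during which the arm holds its last target. There are 200 camera calls.

## Working session

There is one attempt and no reset: what is moved stays moved. The work goes in short steps, Python scripts to look and compute and a tool call to move; the robot and the scene stay as the last step left them, time stands still between calls to the robot, and variables do not carry over. Pictures are saved under pics/ and viewed, at most 10 in all, crops included, and the job is handed in when it is done.

Besides the shell and the picture viewer there is one more tool, called after "Request:" as name([rows], argument=value, ...), one row to a line, values as JSON. apply_moves: Moves the arm, as the interface text tells. Its arguments: {"type":"object","properties":{"steps":{"type":"array","items":{"type":"array"}},"fingers":{"type":"number"}},"required":["steps"]}

```bash
mkdir -p pics; cat > h.py <<'E'
import numpy as np,cv2
from plant import bot
def ray(c,u,v,z):
    R=np.array(c["R"]);t=np.array(c["t"]).ravel()
    o=-R.T@t;d=R.T@np.array([(u-c["cx"])/c["fx"],(v-c["cy"])/c["fy"],1])
    return o+d*(z-o[2])/d[2]
def save(c,n): cv2.imwrite(f"pics/{n}.png",c["image"][:,:,::-1])
E
python3 - <<'E'
from h import *
c=bot.get_image("top");save(c,"top0");np.savez("top0.npz",**c)
s=bot.sense();print(s["t"],s["ee_pos"],s["ee_rot"],bot.pinch_z)
for p in[(0,0),(639,0),(0,479),(639,479)]:print(ray(c,*p,3))
E
```

```text
0.05 [ 200.4756679  -565.21036144  230.11964228] [-3.13960427e+00 -1.32765249e-04  3.40852366e-01] -18.700000000000003
[972.47354504 504.82654248   3.        ]
[ 934.25823846 -771.66094313    3.        ]
[ 42.35482714 487.54290492   3.        ]
[  10.22346099 -703.10312351    3.        ]
```

View pics/top0.png

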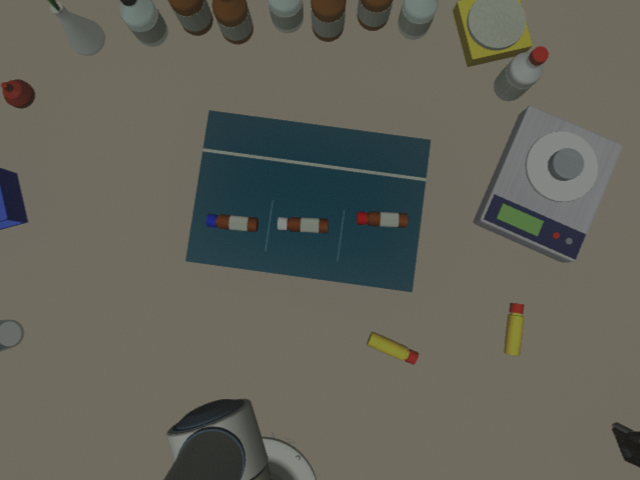

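The picture shows the mat with the white line running from (204,151) to (426,179). The red-capped vial is on the right, centred at (383,219) with its cap to the left. The white-capped vial is at (303,225) and the blue-capped one at (233,222). Two yellow look-alikes lie off the mat.

```bash
python3 - <<'E'
from h import *
c=dict(np.load("top0.npz"))
im=c["image"].astype(int)
m=((im.min(2)>120)).astype(np.uint8)
roi=np.zeros_like(m);roi[145:185,200:432]=1
m&=roi
n,l,st,ce=cv2.connectedComponentsWithStats(m)
i=1+np.argmax(st[1:,4]);ys,xs=np.where(l==i);print(st[i])
P=np.array([ray(c,x,y,3) for x,y in zip(xs,ys)])
vx,vy,x0,y0=cv2.fitLine(P[:,:2].astype(np.float32),2,0,.01,.01).ravel()
d=np.array([vx,vy]);d*=np.sign(d[1]);pr=(P[:,:2]-[x0,y0])@d
mid=np.array([x0,y0])+d*(pr.min()+pr.max())/2
nx=np.array([d[1],-d[0]]);yaw=np.arctan2(nx[1],nx[0])
print("line mid",mid,"yaw deg",np.degrees(yaw),"len",np.ptp(pr))
for nm,(a,b) in dict(red=(350,415),white=(272,333),blue=(202,264)).items():
    sub=im[200:245,a:b];R,G,B=sub[...,0],sub[...,1],sub[...,2]
    k=(R>B+15)|(sub.min(2)>90)|((B>G*2)&(B>80))
    k=k.astype(np.uint8)
    n,l,st,ce=cv2.connectedComponentsWithStats(k)
    k=(l==1+np.argmax(st[1:,4]))if nm!="blue" else k>0
    ys,xs=np.where(k)
    r=cv2.minAreaRect(np.c_[xs+a,ys+200].astype(np.float32))
    bx=cv2.boxPoints(r);Q=np.array([ray(c,*p,17)[:2] for p in bx])
    e=[Q[1]-Q[0],Q[2]-Q[1]];L=max(e,key=np.linalg.norm);L=L*np.sign(L@d)
    q=Q.mean(0)-mid
    print(nm,Q.mean(0),[np.linalg.norm(x) for x in e],"in mark",q@nx,q@d,"ang rel",np.degrees(np.arctan2(L@-nx,L@d)))
E
```

```text
Traceback (most recent call last):
ValueError: attempt to get argmax of an empty sequence
```

```bash
cat > meas.py <<'E'
from h import *
c=dict(np.load("top0.npz"))
im=c["image"].astype(int)
print("mat",im[190,300],"line",im[162:168,315].tolist(),"label",im[225,310],"glass",im[219,402])
m=(im[...,0]>im[190,300][0]+35).astype(np.uint8)
poly=np.zeros_like(m);cv2.fillPoly(poly,[np.array([[203,140],[428,168],[426,190],[201,162]])],1)
m&=poly
n,l,st,ce=cv2.connectedComponentsWithStats(m)
i=1+np.argmax(st[1:,4]);ys,xs=np.where(l==i);print(st[i])
P=np.array([ray(c,x,y,3) for x,y in zip(xs,ys)])
vx,vy,x0,y0=cv2.fitLine(P[:,:2].astype(np.float32),2,0,.01,.01).ravel()
d=np.array([vx,vy]);d*=np.sign(d[1]);pr=(P[:,:2]-[x0,y0])@d
mid=np.array([x0,y0])+d*(pr.min()+pr.max())/2
nx=np.array([d[1],-d[0]])
print("line mid",mid,"nx",nx,"yaw deg",np.degrees(np.arctan2(nx[1],nx[0])),"len",np.ptp(pr))
for nm,(a,b) in dict(red=(350,415),white=(274,333),blue=(202,264)).items():
    sub=im[205:245,a:b];R,G,B=sub[...,0],sub[...,1],sub[...,2]
    k=((R>B+15)|(R>90)|((B>G*2)&(B>80))).astype(np.uint8)
    n,l,st,ce=cv2.connectedComponentsWithStats(k)
    k=l==1+np.argmax(st[1:,4])
    ys,xs=np.where(k)
    Q=cv2.boxPoints(cv2.minAreaRect(np.array([ray(c,x+a,y+205,17)[:2] for x,y in zip(xs,ys)],np.float32)))
    e=[Q[1]-Q[0],Q[2]-Q[1]];L=max(e,key=np.linalg.norm);L=L*np.sign(L@d)
    q=Q.mean(0)-mid
    print(nm,Q.mean(0),[round(float(np.linalg.norm(x))) for x in e],"in mark",q@nx,q@d,"axis yaw rel",np.degrees(np.arctan2(L@-nx,L@d)))
E
python3 meas.py
```

```text
mat [25 54 63] line [[37, 57, 65], [92, 102, 96], [114, 120, 109], [116, 121, 110], [71, 86, 84], [31, 56, 64]] label [114 119 109] glass [87 54 34]
[202 140 227  51 856]
line mid [ 620.93472267 -115.11635119] nx [ 0.98626536 -0.16516867] yaw deg -9.507032 len 445.0673261309845
red [ 508.60748 -241.32922] [26, 96] in mark -89.93805307305415 -143.032325348797 axis yaw rel 5.2483306
white [502.60287 -89.1487 ] [26, 96] in mark -120.99564573044113 6.06628367459032 axis yaw rel 4.276079
blue [510.55182  45.58286] [26, 97] in mark -135.40930979240574 140.26026691802738 axis yaw rel 1.5229146
```

Request:
apply_moves([
  [[16, 20, -8], [0, 0, -2]],
  [[16, 20, -8], [0, 0, -2]],
  [[16, 20, -8], [0, 0, -2]],
  [[16, 20, -8], [0, 0, -2]],
  [[16, 20, -8], [0, 0, -2]],
  [[16, 20, -8], [0, 0, -2]],
  [[16, 20, -8], [0, 0, -2]],
  [[16, 20, -8], [0, 0, -2]],
], fingers=40)

```text
t: 0.72
ee_pos: [329.0, -404.2, 166.2]
ee_rot: [-3.141, 0.001, 0.06]
ft_force: [-0.0, 0.2, -0.4]
opening: 40.3
grip_force: 0.0
```

Request:
apply_moves([
  [[16, 20, -8], [0, 0, -2]],
  [[16, 20, -8], [0, 0, -2]],
  [[16, 20, -8], [0, 0, -2]],
  [[16, 20, -8], [0, 0, -2]],
  [[16, 20, -8], [0, 0, -2]],
  [[16, 20, -8], [0, 0, -2]],
  [[16, 22, -8], [0, 0, -1]],
  [[12, 22, -8], [0, 0, 0]],
])

```text
t: 1.38
ee_pos: [453.1, -240.1, 102.2]
ee_rot: [-3.141, 0.001, -0.166]
ft_force: [0.8, -1.0, 0.3]
opening: 40.1
grip_force: 0.0
```

```bash
python3 - <<'E'
from h import *
s=bot.sense();print(s["t"],s["ee_pos"],s["ee_rot"],s["opening"])
c=bot.get_image("side");save(c,"side1")
c=bot.get_image("wrist");save(c,"wrist1");np.savez("w1.npz",**c)
E
```

```text
1.3833 [ 453.12055365 -240.14076161  102.15421983] [-3.14104633e+00  8.45351525e-04 -1.66237885e-01] 40.114860794944704
```

View pics/side1.png

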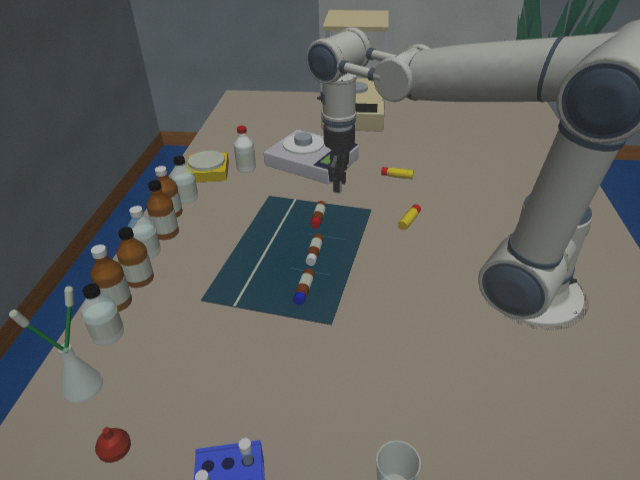

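View pics/wrist1.png

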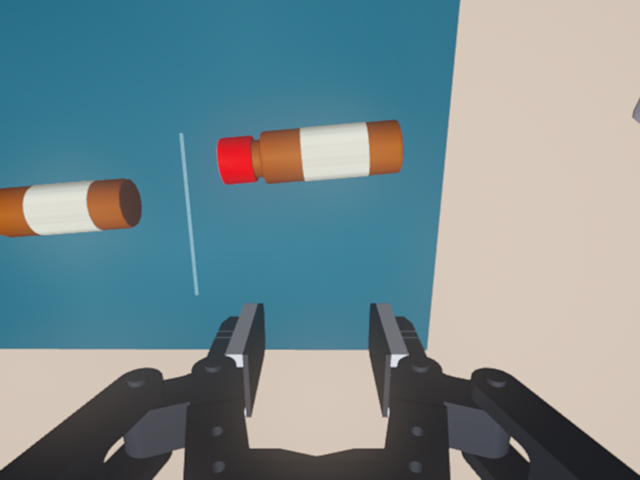

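The side view shows the gripper behind the red vial, clear of everything. In the wrist view the vial spans columns 217–403, with its glass at 262–403, and the fingers are centred near column 316. I'll shift about 5 mm towards the glass, go down, then push slowly.

Request:
apply_moves([
  [[-0.8, -5, -20], [0, 0, 0]],
  [[0, 0, -20], [0, 0, 0]],
  [[0, 0, -20], [0, 0, 0]],
  [[0, 0, -15], [0, 0, 0]],
  [[0, 0, -10], [0, 0, 0]],
  [[0, 0, -6], [0, 0, 0]],
  [[0, 0, -4], [0, 0, 0]],
  [[0, 0, 0], [0, 0, 0]],
])

```text
t: 2.15
ee_pos: [451.5, -246.7, 8.0]
ee_rot: [-3.141, 0.001, -0.166]
ft_force: [0.2, 1.0, 0.0]
opening: 39.7
grip_force: 0.0
```

Request:
apply_moves([
  [[3, -0.5, 0], [0, 0, 0]],
  [[3, -0.5, 0], [0, 0, 0]],
  [[3, -0.5, 0], [0, 0, 0]],
  [[3, -0.5, 0], [0, 0, 0]],
  [[3, -0.5, 0], [0, 0, 0]],
  [[3, -0.5, 0], [0, 0, 0]],
  [[3, -0.5, 0], [0, 0, 0]],
  [[3, -0.5, 0], [0, 0, 0]],
])

```text
t: 2.82
ee_pos: [476.1, -250.5, 8.2]
ee_rot: [-3.142, 0.0, -0.165]
ft_force: [0.2, 0.9, -0.5]
opening: 39.9
grip_force: 0.0
```

Request:
apply_moves([
  [[2, -0.33, 0], [0, 0, 0]],
  [[2, -0.33, 0], [0, 0, 0]],
  [[2, -0.33, 0], [0, 0, 0]],
  [[2, -0.33, 0], [0, 0, 0]],
  [[2, -0.33, 0], [0, 0, 0]],
  [[2, -0.33, 0], [0, 0, 0]],
  [[2, -0.33, 0], [0, 0, 0]],
  [[2, -0.33, 0], [0, 0, 0]],
])

```text
t: 3.48
ee_pos: [491.9, -253.2, 8.3]
ee_rot: [-3.142, -0.0, -0.165]
ft_force: [-0.5, 0.4, -0.0]
opening: 39.7
grip_force: 0.0
```

```bash
python3 - <<'E'
from h import *
s=bot.sense();print(s["t"],s["ee_pos"],s["ft_force"])
c=bot.get_image("wrist");save(c,"wrist2")
E
```

```text
3.4833 [ 491.93708132 -253.19092033    8.27665572] [-0.51476256  0.35013424 -0.02104569]
```

View pics/wrist2.png

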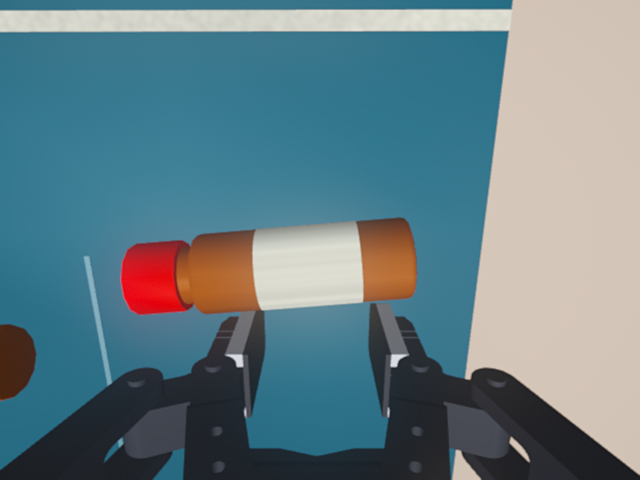

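The white line is horizontal at rows 10–32, parallel to the gripper. The vial (columns 121–415, rows 218–313) is just touching the left finger, and both fingers face glass. I'll keep pushing.

Request:
apply_moves([
  [[1.5, -0.25, 0], [0, 0, 0]],
  [[1.5, -0.25, 0], [0, 0, 0]],
  [[2, -0.33, 0], [0, 0, 0]],
  [[2, -0.33, 0], [0, 0, 0]],
  [[2, -0.33, 0], [0, 0, 0]],
  [[2, -0.33, 0], [0, 0, 0]],
  [[2, -0.33, 0], [0, 0, 0]],
  [[2, -0.33, 0], [0, 0, 0]],
])

```text
t: 4.2
ee_pos: [507.0, -255.7, 8.3]
ee_rot: [3.142, 0.0, -0.165]
ft_force: [0.2, 0.7, 0.8]
opening: 40.1
grip_force: 0.0
```

Request:
apply_moves([
  [[2, -0.33, 0], [0, 0, 0]],
  [[2, -0.33, 0], [0, 0, 0]],
  [[2, -0.33, 0], [0, 0, 0]],
  [[2, -0.33, 0], [0, 0, 0]],
  [[2, -0.33, 0], [0, 0, 0]],
  [[2, -0.33, 0], [0, 0, 0]],
  [[2, -0.33, 0], [0, 0, 0]],
  [[2, -0.33, 0], [0, 0, 0]],
])

```text
t: 4.87
ee_pos: [522.9, -258.3, 8.3]
ee_rot: [-3.142, 0.0, -0.165]
ft_force: [0.3, 0.1, 0.8]
opening: 39.9
grip_force: 0.0
```

Request:
apply_moves([
  [[2, -0.33, 0], [0, 0, 0]],
  [[2, -0.33, 0], [0, 0, 0]],
  [[2, -0.33, 0], [0, 0, 0]],
  [[2, -0.33, 0], [0, 0, 0]],
  [[2, -0.33, 0], [0, 0, 0]],
  [[2, -0.33, 0], [0, 0, 0]],
  [[2, -0.33, 0], [0, 0, 0]],
  [[2, -0.33, 0], [0, 0, 0]],
])

```text
t: 5.53
ee_pos: [538.9, -261.0, 8.3]
ee_rot: [-3.142, 0.0, -0.165]
ft_force: [-0.4, 0.4, 0.1]
opening: 40.0
grip_force: 0.0
```

```bash
python3 - <<'E'
from h import *
s=bot.sense();print(s["t"],s["ee_pos"],s["ft_force"])
c=bot.get_image("wrist");save(c,"wrist3");np.savez("w3.npz",**c)
E
```

```text
5.5333 [ 538.92388046 -260.95374861    8.25621839] [-0.35876744  0.36068338  0.05978692]
```

View pics/wrist3.png

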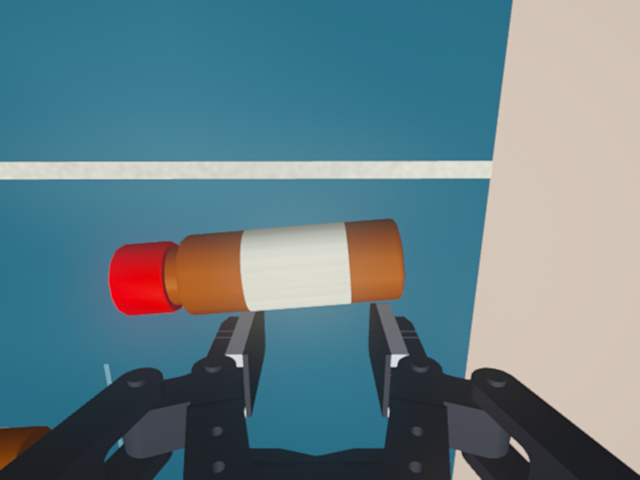

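The vial is rolling cleanly with a few degrees of skew, at columns 109–403 with its centre near (256,268). The line is at row 171. Now for the remaining distance.

```bash
cat > rem.py <<'E'
from h import *
import sys
def rem(c):
    im=c["image"].astype(int);R,G,B=im[...,0],im[...,1],im[...,2]
    nx=np.array([.9863,-.1652]);d=np.array([.1652,.9863])
    k=((R>B+35)&(R>G*1.4)).astype(np.uint8);k[320:]=0   # amber + cap
    n,l,st,ce=cv2.connectedComponentsWithStats(k)
    k=np.isin(l,[i for i in range(1,n) if st[i,4]>800])
    ys,xs=np.where(k)
    A=cv2.boxPoints(cv2.minAreaRect(np.c_[xs,ys].astype(np.float32)))
    a=A.mean(0);P=ray(c,*a,17)[:2]
    o=np.argsort(A[:,0]);e=[ray(c,*A[o[i:i+2]].mean(0),17)[:2] for i in(0,2)]
    L=e[0]-e[1]
    # white line: columns left of the vial and right of it
    w=(R>150)&(abs(R-B)<50)
    pts=[]
    for u in list(range(5,95,10))+list(range(425,470,10)):
        r=np.where(w[:340,u])[0]
        if len(r)>4 and np.ptp(r)<40: pts.append(ray(c,u,r.mean(),3)[:2])
    x=[float(p@nx) for p in pts];lx=np.median(x)
    print("box",A.round().tolist());print("line x n",len(x),min(x),lx,max(x),"top-view",float(np.array([620.9,-115.1])@nx))
    print("vial x rel line",P@nx-lx,"len",np.linalg.norm(L),"skew deg",np.degrees(np.arctan2(-L@nx,L@d)))
if __name__=="__main__":
    c=dict(np.load(sys.argv[1])) if len(sys.argv)>1 else bot.get_image("wrist")
    if len(sys.argv)<2: save(c,"last")
    rem(c)
E
python3 rem.py w3.npz
```

```text
box [[105.0, 242.0], [399.0, 218.0], [406.0, 298.0], [111.0, 322.0]]
line x n 14 631.458334151103 631.6549000345499 632.1187643788577 top-view 631.4081899999999
vial x rel line -32.9222653466353 len 104.07841204456781 skew deg 5.0084789364399045
```

Request:
apply_moves([
  [[1.5, -0.25, 0], [0, 0, 0]],
  [[1.5, -0.25, 0], [0, 0, 0]],
  [[1.5, -0.25, 0], [0, 0, 0]],
  [[1.5, -0.25, 0], [0, 0, 0]],
  [[1.5, -0.25, 0], [0, 0, 0]],
  [[1.5, -0.25, 0], [0, 0, 0]],
  [[1.5, -0.25, 0], [0, 0, 0]],
  [[1.5, -0.25, 0], [0, 0, 0]],
])

```text
t: 6.25
ee_pos: [550.9, -263.0, 8.3]
ee_rot: [3.142, -0.0, -0.165]
ft_force: [0.4, 1.0, 0.0]
opening: 40.0
grip_force: 0.0
```

Request:
apply_moves([
  [[1.5, -0.25, 0], [0, 0, 0]],
  [[1.5, -0.25, 0], [0, 0, 0]],
  [[1.5, -0.25, 0], [0, 0, 0]],
  [[1.5, -0.25, 0], [0, 0, 0]],
  [[1.5, -0.25, 0], [0, 0, 0]],
  [[1.5, -0.25, 0], [0, 0, 0]],
  [[1, -0.17, 0], [0, 0, 0]],
  [[1, -0.17, 0], [0, 0, 0]],
])

```text
t: 6.92
ee_pos: [561.9, -264.8, 8.3]
ee_rot: [-3.142, -0.0, -0.165]
ft_force: [0.2, 0.0, 0.7]
opening: 40.1
grip_force: 0.1
```

```bash
python3 rem.py; python3 -c "
from h import *
s=bot.sense();print(s['t'],s['ee_pos'])"
```

```text
box [[99.0, 244.0], [393.0, 220.0], [400.0, 297.0], [105.0, 322.0]]
line x n 14 631.3268387350802 631.5384107659423 631.8749475371073 top-view 631.4081899999999
vial x rel line -9.794708006966744 len 103.99854986043448 skew deg 5.11845489215956
6.9667 [ 561.97008775 -264.78060123    8.2586154 ]
```

View pics/last.png

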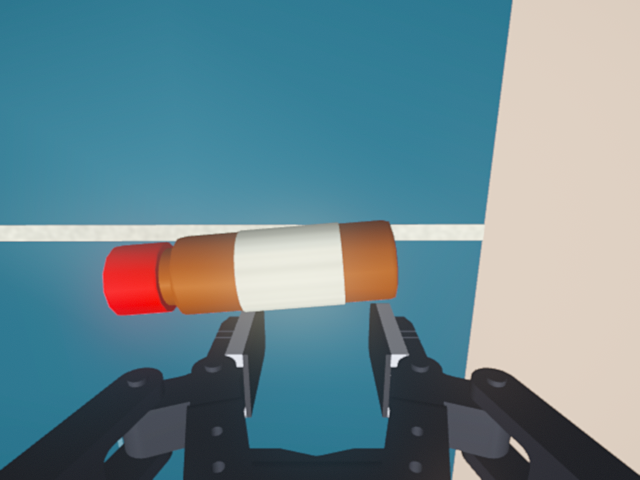

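It is about 9.8 mm short with 5° of skew: the line is at rows 226–241, behind the vial's upper edge. One last slow push.

Request:
apply_moves([
  [[1.1, -0.18, 0], [0, 0, 0]],
  [[1.1, -0.18, 0], [0, 0, 0]],
  [[1.1, -0.18, 0], [0, 0, 0]],
  [[1.1, -0.18, 0], [0, 0, 0]],
  [[1.1, -0.18, 0], [0, 0, 0]],
  [[1.1, -0.18, 0], [0, 0, 0]],
  [[1.1, -0.18, 0], [0, 0, 0]],
  [[1.1, -0.18, 0], [0, 0, 0]],
])

```text
t: 7.63
ee_pos: [570.7, -266.2, 8.3]
ee_rot: [-3.142, 0.0, -0.165]
ft_force: [0.4, -0.4, -0.4]
opening: 40.4
grip_force: 0.0
```

Request:
apply_moves([
  [[-3, 0.5, 0], [0, 0, 0]],
  [[-6, 1, 0], [0, 0, 0]],
  [[-10, 1.7, 0], [0, 0, 0]],
  [[-12, 2, 0], [0, 0, 0]],
  [[-12, 2, 10], [0, 0, 0]],
  [[-12, 2, 20], [0, 0, 0]],
  [[-12, 2, 30], [0, 0, 0]],
  [[-12, 2, 30], [0, 0, 0]],
])

```text
t: 8.3
ee_pos: [489.7, -252.3, 98.0]
ee_rot: [-3.141, 0.003, -0.165]
ft_force: [0.4, -0.1, 1.1]
opening: 40.0
grip_force: 0.0
```

Request:
apply_moves([
  [[-15, 0, 30], [0, 0, 0]],
  [[-15, 0, 30], [0, 0, 0]],
  [[-15, -10, 20], [0, 0, 0]],
  [[-15, -10, 10], [0, 0, 0]],
  [[0, 0, 0], [0, 0, 0]],
  [[0, 0, 0], [0, 0, 0]],
  [[0, 0, 0], [0, 0, 0]],
  [[0, 0, 0], [0, 0, 0]],
])

```text
t: 8.97
ee_pos: [431.5, -272.2, 186.7]
ee_rot: [-3.14, 0.002, -0.165]
ft_force: [0.5, 0.6, -0.5]
opening: 39.7
grip_force: 0.0
```

```bash
python3 - <<'E'
from h import *
for n in("top","wrist"):
    c=bot.get_image(n);save(c,n+"9");np.savez(n+"9.npz",**c)
E
python3 - <<'E'
import cv2,numpy as np
a=cv2.imread('pics/top9.png')[100:300,180:440];a=cv2.resize(a,(780,600),interpolation=cv2.INTER_CUBIC);cv2.imwrite('pics/top9c.png',a)
E
```

```text
(no output)
```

View pics/top9c.png

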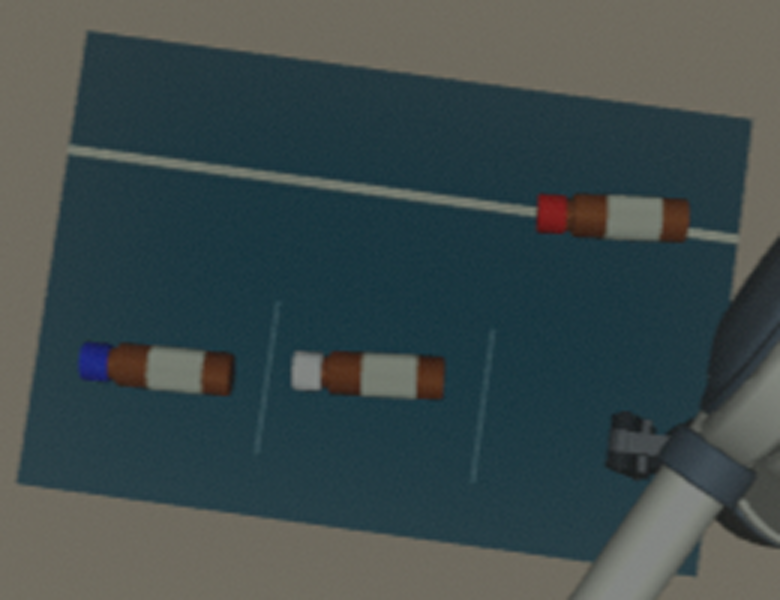

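View pics/wrist9.png

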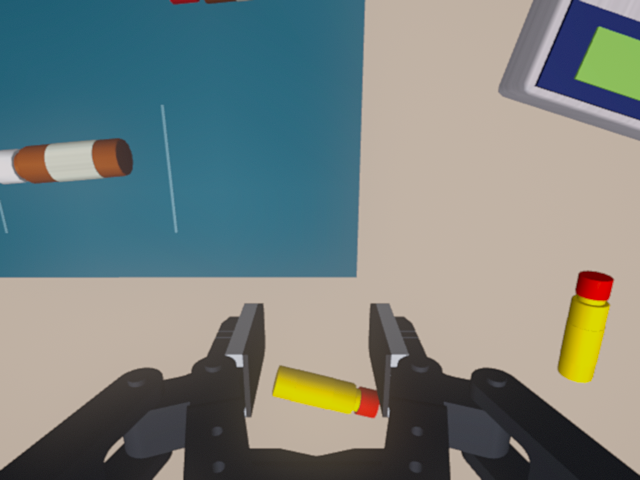

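The red vial lies across the line with its centre at crop (613,217), where the line is at about row 222. The other two vials haven't moved and the gripper is clear. I'll check the numbers, then hand in.

```bash
python3 - <<'E'
from h import *
c=dict(np.load("top9.npz"));nx=np.array([.9863,-.1652])
x=ray(c,180+613/3-.33,100+217/3-.33,17)[:2]@nx-631.45
print("vial x",x)
if abs(x)<8: print(bot.job_done())
E
```

```text
vial x 0.19921794564174888
the job is handed in; nothing more can be done
None
```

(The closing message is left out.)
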